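# Scrub out a stoneware tumbler with the bottle brush

### The job

Take the bottle brush out of its steel holder by the handle and scrub out the tall white tumbler: push the brush down until its sprung end presses on the tumbler's bottom and gives, pull it up until about half of the bristle head shows above the rim, and so on until you have pressed on the bottom three times with two such pulls between. Press gently, never pushing the sprung end all the way in, do not shove, lift or tip the tumbler, never let the brush touch the counter, and leave the other crockery and the soap bottle alone. Finally stand the brush back upright in its holder and let go.

Things in the scene. Friction and masses are not known exactly. Their poses are not given: they have to be found in the camera images.
- brush: Bottle brush, 214 mm long, about 130 g, standing head down in its holder, yawed up to 35 degrees. Origin: centre of the lower face of the grey bristle head; z runs up to the handle. Head (hard): 51 mm in diameter, z = 0 to 45 mm, ends chamfered. Steel shank 8 mm in diameter up to a collar 18 mm in diameter, z = 92 to 104 mm, then the handle. A dark sprung end sticks out 14 mm below the head.
- brush_grip (a point): Middle of the flat wooden handle, on the brush's axis, 155 mm above the lower face of the bristle head; axes as the brush. The handle runs from 100 to 200 mm above that face, is 24 mm wide along the brush's x and 12 mm thick along its y: grip it across the 12 mm.
- brush_end (a point): Centre of the lower face of the dark rubber sprung end of the brush, 20 mm in diameter. Free, it is 14 mm below the lower face of the bristle head; it slides up into the head when pressed.
- brush_tip (a joint): How far the sprung end is pushed into the bristle head, in m: 0 free, 0.013 at its stop. Spring 500 N/m (1.5 N at 3 mm, 5 N at 10 mm).
- tumbler: Tall plain white stoneware tumbler without a handle, loose, upright, about 0.85 kg: 74 mm outside diameter, 125 mm high, straight wall 5.5 mm thick (63 mm bore). Origin: centre of its underside; z up. Its bottom is thick, how thick is not known: the inside bottom lies anywhere from 12 to 38 mm above the origin and must be found by touch.
- tumbler_rim (a point): Centre of the tumbler's mouth, at the rim's height, 125 mm above its underside.
- caddy: The brush's holder: open round steel cup fixed to the counter, 68 mm outside diameter, 60 mm high, 59 mm bore. Origin: centre of its underside; z up. Inside, 22 mm up, is a flat ledge with a 32 mm hole in the middle: the lower face of the bristle head stands on the ledge, the sprung end hangs free in the hole.
- caddy_seat (a point): Centre of the ledge in the holder, 22 mm above the counter: the origin of the brush is here when it stands in place.
- mug: White mug with a handle, 80 mm in diameter, 85 mm high, a bystander; origin: centre of its underside.
- soap: Amber soap bottle with black cap, 60 mm in diameter, 150 mm high, a bystander; origin: centre of its underside.
- bowl: White bowl, 116 mm in diameter, 50 mm high, a bystander; origin: centre of its underside.
- table: The counter top, pale stone, upper face at z = 0.

How it is judged (in metres and radians):
On the way, in this order (a step that is already met when the one before it is completed fails the run):
1. the sprung end presses on the tumbler's bottom and gives at least 2 mm, first time (value of joint brush_tip above 0.002 m and z of brush_end in the frame of tumbler between 0.005 and 0.045 m and horizontal distance between brush_end and tumbler below 0.031 m), for 0.1 s.
2. the brush is pulled up, first time, until 10 to 42 mm of the 45 mm bristle head show above the rim (its lower face still inside) (z of brush in the frame of tumbler between 0.09 and 0.122 m and horizontal distance between brush and tumbler below 0.031 m), for 0.1 s.
3. the sprung end presses on the tumbler's bottom and gives at least 2 mm, second time (all of step 1), for 0.1 s.
4. the brush is pulled up, second time, until 10 to 42 mm of the 45 mm bristle head show above the rim (its lower face still inside) (all of step 2), for 0.1 s.
5. the sprung end presses on the tumbler's bottom and gives at least 2 mm, third time (all of step 3), for 0.1 s.
At the end, for the whole second after the job is handed in: The brush stands upright (within 0.1 rad) and at rest in its holder, its bristle head on the ledge (within 4 mm in height and 7 mm sideways), let go; the tumbler stands upright, within 30 mm of where it was, at rest (horizontal distance between brush and caddy_seat below 0.007 m and z of brush in the frame of caddy_seat between -0.004 and 0.004 m and angle between brush's own z axis and vertical below 0.1 rad and linear speed of each of brush, tumbler below 0.02 m/s and angle between tumbler's own z axis and vertical below 0.05 rad and distance of tumbler from where it was at the start of the episode below 0.03 m); the robot touches nothing.
It fails at once if the sprung end is pushed all the way in (more than 12 mm) (value of joint brush_tip above 0.012 m).
It fails at once if the tumbler is shoved more than 30 mm, lifted more than 8 mm off the counter, or tipped more than 0.2 rad (distance of tumbler from where it was at the start of the episode above 0.03 m or height (world z) of tumbler above 0.008 m or angle between tumbler's own z axis and vertical above 0.2 rad).
It fails at once if the brush touches the counter (contact force between brush and table above 0.2 N).
It fails at once if a bystander (mug, soap bottle, bowl) is moved more than 15 mm (distance of any of mug, soap, bowl from where it was at the start of the episode above 0.015 m).
It also fails if it takes over 72 s, if anything falls off the work surface, if the arm or the gripper's body presses on something with over 40 N, if the wrist force passes 120 N, or if a joint passes its speed limit or range.

### The arm

A 6-joint arm with a two-finger parallel gripper is mounted at the origin on the work surface. World frame = base frame: x ahead of the robot, y to its left, z up, the work surface at z = 0. Lengths are in mm, angles in rad, forces in N, time in s.
With the tool pointing down it reaches from about 375 to 825 mm from the base axis. Payload 5.5 kg.
Tool frame: the origin (TCP) lies at the very end of the fingers, on their centre line; the grasp point (between the pads) lies 19 mm behind it; z points along the fingers, y is the line along which they close (so a half turn about z gives the same grasp; the last joint's range is limited). The gripper opens to 85 mm and grips with 20 to 120 N. Pads are 22 mm wide; open, the fingers measure 114 mm over their backs; the gripper's body (76 mm by 85 mm) begins 54 mm behind the grasp point. The pads swing forward as they close: fully open they stand 13 mm farther back than shut.
Start: joints at [-1.108, 0.314, -0.047, 1.21, 0, 1.571], TCP at [267.869, -536.881, 196.499] pointing down, gripper open.
Joint ranges: [-2.67, 2.67], [-0.69, 1.73], [-1.03, 1.25], [-2.08, 2.16], [-1.42, 1.45], [-3.14, 3.14]. Speed limits (rad/s): [2.39, 2.39, 3.01, 3.14, 3.14, 3.14].

### API

Orientations are given as a unit quaternion [w, x, y, z].
In Python, from bench import status, vision, order gives the robot as it stands.
- The arm moves only by the tool apply_moves, never from a script. Its argument "deltas" is one flat list of numbers, 4 for each row, row after row: the shift along the world's x, y, z in m, then the turn about the world's z in rad. A call has 1 to 5 rows; each row shifts and turns the commanded pose from where the row before left it; what a row does not reach is not made up. A row lasts 1/10 s, in which the tool goes at most 50 mm and 8.59 degrees, less where a joint would pass 70% of its speed; a pose out of reach is approached as far as the arm can. A call with a gripper value outside its range is refused whole. "jaw" is the opening, from 0 (shut) to 1 (fully open), set as the call begins (left out, the last holds). The fingers move at their own pace and stop on an object; the grip force is fixed at half the most. Time passes only in rows, so rows that do not move let the fingers close. It gives the time, the measured TCP pose, the force, the opening and the grip force at its end, in the units of the state.
- status.get_obs(): the state, without advancing time (a new reading comes with each control period).
- vision.grab_frame(name): name is "side" or "top"; returns a dict with "frame" (384x512x3 uint8, red, green, blue), "depth" (384x512 float32, mm along the optical axis (not along the pixel's ray), 0 where there is no reading), "mtx" (3x3 intrinsics, pixels), "dist" ([k1, k2, p1, p2, k3] as OpenCV has them; the pictures are not rectified), "world_from_camera" (4x4, takes a point from camera to world coordinates). Camera axes: x right, y down, z forward; pixel columns grow to the right and rows downward; lengths in mm; the calibration is good to about 2 mm. A picture is of the moment at which its call begins.
- order.sign_off(): hands the job in; it is judged then, once.
The state is a dict: "t": time; "q": joint angles; "qvel": joint speeds; "effort": joint torques, N m; "eef_pos": TCP position; "orientation": TCP orientation; "ft_force": force on the tool from outside, world axes, zero at the start; "moment": the same for the moment, N m; "gripper_width": finger opening in mm; "gripper_force": force on a finger pad.
Only numpy, scipy, OpenCV 4.12 (cv2) and the standard library are available. Lean on these libraries where they do the work, as an engineer would, in place of code of your own. Each camera call takes 0.05 s, during which the arm holds its last target. There are 200 camera calls.

## Working session

There is one attempt and no reset: what is moved stays moved. The work goes in short steps, Python scripts to look and compute and a tool call to move; the robot and the scene stay as the last step left them, time stands still between calls to the robot, and variables do not carry over. Pictures are saved under pics/ and viewed, at most 10 in all, crops included, and the job is handed in when it is done.

Besides the shell and the picture viewer there is one more tool, called after "Call:" by a JSON object that holds its "op" and its "data", one argument or row to a line. apply_moves: Moves the arm, as the interface text tells. Its arguments: {"type":"object","properties":{"deltas":{"type":"array","items":{"type":"number"}},"jaw":{"type":"number"}},"required":["deltas"]}

```bash
mkdir -p pics && python3 - <<'E'
from bench import status, vision
import cv2, numpy as np
ims=[]
for n in("top","side"):
    f=vision.grab_frame(n); np.savez(f"{n}0.npz",**f); ims.append(f["frame"])
    print(n,f["mtx"].round(1).tolist(),f["dist"],f["world_from_camera"].round(3).tolist())
cv2.imwrite("pics/top0.png",ims[0][:,:,::-1]);cv2.imwrite("pics/side0.png",ims[1][:,:,::-1])
o=status.get_obs();print({k:np.round(v,3).tolist() for k,v in o.items()})
E
```

```text
top [[377.1, 0.0, 255.8], [0.0, 377.1, 190.4], [0.0, 0.0, 1.0]] [-0.00714306  0.          0.          0.          0.        ] [[0.014, -0.986, 0.168, 417.129], [-1.0, -0.014, 0.002, 10.603], [0.001, -0.168, -0.986, 1056.851], [0.0, 0.0, 0.0, 1.0]]
side [[378.9, 0.0, 259.7], [0.0, 378.9, 189.0], [0.0, 0.0, 1.0]] [-0.10865035  0.          0.          0.          0.        ] [[-0.999, -0.003, 0.035, 551.105], [-0.031, 0.542, -0.84, 674.333], [-0.016, -0.84, -0.542, 551.615], [0.0, 0.0, 0.0, 1.0]]
{'t': 0.1, 'q': [-1.108, 0.314, -0.048, 1.21, 0.0, 1.571], 'qvel': [-0.002, -0.001, 0.001, 0.0, -0.001, 0.0], 'effort': [-0.001, -54.077, 34.054, 0.011, -0.0, 0.0], 'eef_pos': [267.621, -536.367, 195.713], 'orientation': [-0.001, 0.973, 0.229, -0.0], 'ft_force': [-0.089, 0.223, -0.156], 'moment': [-0.024, -0.024, 0.002], 'gripper_force': 0.0, 'gripper_width': 85.367}
```

View pics/top0.png

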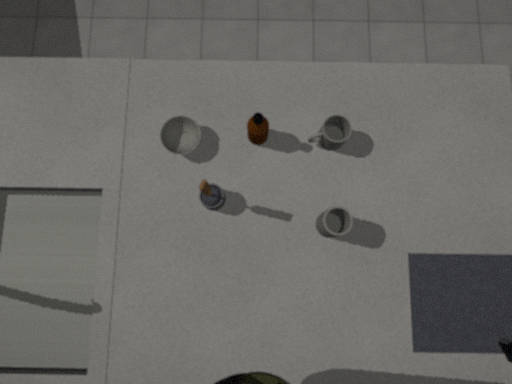

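View pics/side0.png

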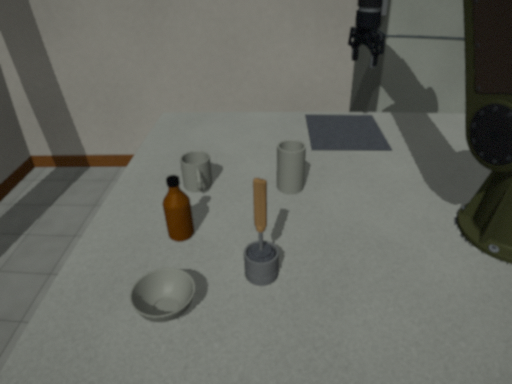

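The top view shows the bowl at (181,135), soap (258,128), mug (336,132), tumbler (337,222), and the caddy at (212,197) with the handle top at about (204,187). The side view shows the handle around (260,205), the caddy at (261,263) and the tumbler at (291,165).

```bash
cat >h.py <<'E'
import numpy as np, cv2
def cloud(f):
    d=f["depth"]; v,u=np.mgrid[:384,:512]
    p=cv2.undistortPoints(np.stack([u,v],-1).reshape(-1,1,2).astype(float),f["mtx"],f["dist"]).reshape(384,512,2)
    c=np.dstack([p,np.ones_like(d)])*d[...,None]
    T=f["world_from_camera"]; return c@T[:3,:3].T+T[:3,3]
def circ(p):
    A=np.c_[2*p[:,:2],np.ones(len(p))]; s=np.linalg.lstsq(A,(p[:,:2]**2).sum(1),rcond=None)[0]
    return s[:2].round(1),round(float(np.sqrt(s[2]+s[:2]@s[:2])),1)
def wood(f):
    h=cv2.cvtColor(f["frame"],cv2.COLOR_RGB2HSV); return (h[...,0]>5)&(h[...,0]<20)&(h[...,1]>90)&(h[...,2]>60)
E
python3 - <<'E'
from h import *
for n in("top","side"):
    f=dict(np.load(n+"0.npz")); P=cloud(f)
    box=(slice(170,235),slice(190,240)) if n=="top" else (slice(170,240),slice(240,285))
    m=np.zeros((384,512),bool); m[box]=wood(f)[box]; m&=f["depth"]>0; p=P[m]
    print(n,"wood",len(p),p.min(0).round(),p.max(0).round())
    if len(p):
        for a in range(110,235,20):
            q=p[(p[:,2]>=a)&(p[:,2]<a+20)]
            if len(q)>4:
                w,V=np.linalg.eigh(np.cov(q[:,:2].T)); print(a,len(q),q.mean(0).round(1),"yawdir",np.degrees(np.arctan2(V[1,1],V[0,1])).round(1),np.sqrt(w).round(1))
    for nm,b,z0 in (("tumbler",(205,240,318,358) if n=="top" else (135,200,270,312),125),("caddy",(180,215,195,230) if n=="top" else (238,290,238,285),60)):
        q=P[b[0]:b[1],b[2]:b[3]].reshape(-1,3); dd=f["depth"][b[0]:b[1],b[2]:b[3]].ravel(); q=q[dd>0]
        for lo,hi in((z0-8,z0+8),(15,z0-10)):
            r=q[(q[:,2]>lo)&(q[:,2]<hi)]
            if len(r)>5: print(nm,lo,hi,len(r),r.min(0).round(),r.max(0).round(),circ(r))
I=[]
f=np.load("top0.npz")["frame"][165:235,185:245];g=np.load("side0.npz")["frame"][165:295,230:300]
c=np.hstack([cv2.resize(f,(420,490),interpolation=2),cv2.resize(g,(264,490),interpolation=2)])
cv2.imwrite("pics/crop.png",c[:,:,::-1])
E
```

```text
top wood 54 [561. 126. 122.] [582. 138. 225.]
110 5 [568.9 127.6 125.5] yawdir 154.5 [0.8 2.9]
210 42 [571.3 131.9 220.9] yawdir 158.4 [2.8 5.8]
tumbler 117 133 222 [ 468. -227.  117.] [ 540. -154.  129.] (array([ 503.9, -190.3]), 34.1)
tumbler 15 115 631 [ 467. -223.   15.] [ 536. -154.  115.] (array([ 502.8, -187.9]), 30.1)
caddy 52 68 293 [539. 100.  52.] [606. 165.  68.] (array([572.1, 132.1]), 24.9)
caddy 15 50 116 [539.  99.  15.] [603. 162.  50.] (array([570.9, 131.4]), 28.7)
side wood 576 [564. 131. 116.] [584. 144. 223.]
110 52 [574.1 139.5 124.1] yawdir 169.3 [1.6 4.5]
130 96 [573.8 139.1 140.1] yawdir 161.6 [1.  6.1]
150 102 [573.6 139.4 160.2] yawdir 162.6 [1.2 5.9]
170 110 [573.9 139.2 180.1] yawdir 161.1 [1.2 6.4]
190 120 [573.9 139.3 200. ] yawdir 161.5 [1.2 6.2]
210 96 [573.4 138.  217.1] yawdir 161.8 [2.2 5.9]
tumbler 117 133 207 [ 470. -225.  117.] [ 541. -152.  126.] (array([ 505.9, -188.9]), 34.2)
tumbler 15 115 1075 [ 469. -226.   15.] [ 541. -151.  115.] (array([ 505.9, -188.5]), 34.4)
caddy 52 68 665 [541.  99.  52.] [608. 167.  68.] (array([573.8, 133.6]), 25.5)
caddy 15 50 475 [540. 115.  15.] [607. 167.  50.] (array([574.1, 133.6]), 32.1)
```

View pics/crop.png

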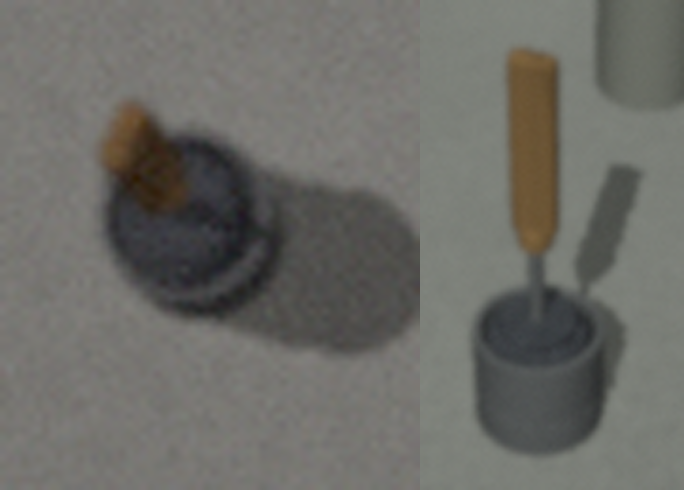

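The brush axis and caddy are at about (572,133), the handle's wide axis is at −18.5°, and the tumbler is offset (−67.8,−322.3) from the brush. I'll start with a raise and approach.

Call:
{"op": "apply_moves", "data": {
  "deltas": [0.0152,0.0335,0.021,0.118,0.0152,0.0335,0.021,0.118,0.0152,0.0335,0.021,0.118,0.0152,0.0335,0.021,0.118,0.0152,0.0335,0.0195,0.118],
  "jaw": 1
}}

```text
t: 0.6
eef_pos: [344.1, -367.9, 300.6]
orientation: [-0.0, 0.863, 0.504, 0.0]
ft_force: [0.8, -0.5, -0.1]
gripper_width: 85.1
gripper_force: 0.0
```

```bash
python3 -c "
from bench import status
o=status.get_obs();print(o['q'],o['eef_pos'],o['orientation'])"
```

```text
[-8.18904183e-01  1.08925865e-01 -6.76565014e-02  1.39458557e+00
  1.05010868e-04  1.26538135e+00] [ 344.06960561 -367.87875237  300.61146338] [-1.92820071e-04  8.63486946e-01  5.04371149e-01  1.00669979e-05]
```

Call:
{"op": "apply_moves", "data": {
  "deltas": [0.0152,0.0335,0,0.118,0.0152,0.0335,0,0.118,0.0152,0.0335,0,0.118,0.0152,0.0335,0,0.118,0.0152,0.0335,0,0.118]
}}

```text
t: 1.1
eef_pos: [420.0, -200.4, 299.8]
orientation: [-0.0, 0.679, 0.734, -0.0]
ft_force: [0.5, -0.1, -0.2]
gripper_width: 85.5
gripper_force: 0.0
```

Call:
{"op": "apply_moves", "data": {
  "deltas": [0.0152,0.0335,0,0.118,0.0152,0.0335,0,0.118,0.0152,0.0335,0,0.118,0.0152,0.0335,0,0.118,0.0152,0.0335,0,0.118]
}}

```text
t: 1.6
eef_pos: [496.0, -32.9, 299.7]
orientation: [-0.0, 0.437, 0.9, -0.0]
ft_force: [0.5, 0.5, -0.5]
gripper_width: 85.7
gripper_force: 0.0
```

Call:
{"op": "apply_moves", "data": {
  "deltas": [0.0152,0.0335,0,0.118,0.0152,0.0335,0,0.118,0.0152,0.0335,0,0.118,0.0152,0.0335,0,0.118,0.0152,0.0335,0,0.114]
}}

```text
t: 2.1
eef_pos: [572.1, 134.6, 299.6]
orientation: [-0.0, 0.158, 0.987, -0.0]
ft_force: [1.4, -0.9, 0.2]
gripper_width: 85.5
gripper_force: 0.0
```

Call:
{"op": "apply_moves", "data": {
  "deltas": [0,0,0,0,0,0,0,0]
}}

```text
t: 2.3
eef_pos: [571.5, 133.5, 299.1]
orientation: [-0.001, 0.16, 0.987, -0.001]
ft_force: [-0.3, 0.5, -0.0]
gripper_width: 85.4
gripper_force: 0.0
```

```bash
python3 - <<'E'
from bench import status, vision
import cv2, numpy as np
from h import *
o=status.get_obs();print(o['eef_pos'],o['orientation'],o['ft_force'],o['q'])
f=vision.grab_frame("side")
cv2.imwrite("pics/s1.png",cv2.resize(f["frame"][60:300,150:400],None,fx=2.4,fy=2.4)[:,:,::-1])
E
```

```text
[571.51539655 133.54823904 299.11296676] [-7.46074278e-04  1.60448768e-01  9.87043749e-01 -5.23452413e-04] [-0.26785026  0.45638947 -0.03924768] [ 2.29803708e-01  2.73300407e-01  1.29738320e-01  1.42901274e+00
 -3.99306265e-04  5.52094787e-01]
```

View pics/s1.png

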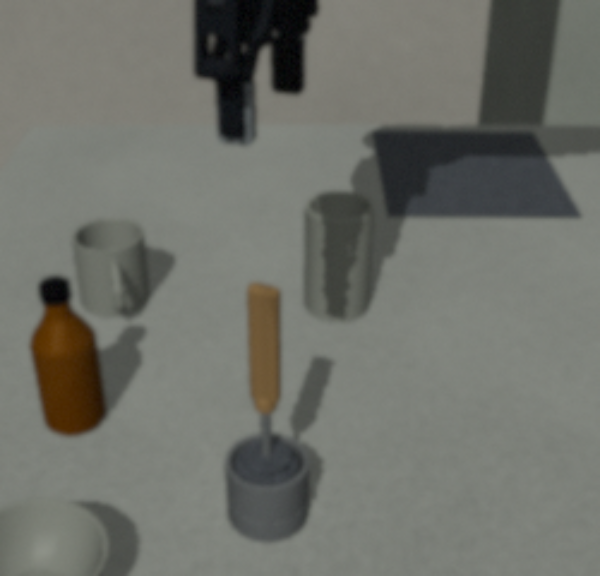

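The picture shows the open fingers at (237,140) and (288,90), straddling the handle's axis at about (263,345). I'll descend and close.

Call:
{"op": "apply_moves", "data": {
  "deltas": [0,0,-0.03,0,0,0,-0.03,0,0,0,-0.03,0,0,0,-0.03,0,0,0,-0.018,0]
}}

```text
t: 2.85
eef_pos: [570.1, 131.2, 159.9]
orientation: [-0.001, 0.162, 0.987, -0.001]
ft_force: [-0.0, -1.1, -0.5]
gripper_width: 84.9
gripper_force: 0.0
```

Call:
{"op": "apply_moves", "data": {
  "deltas": [0,0,0,0,0,0,0,0,0,0,0,0,0,0,0,0,0,0,0,0],
  "jaw": 0
}}

```text
t: 3.35
eef_pos: [572.6, 133.2, 163.1]
orientation: [0.001, 0.161, 0.987, 0.0]
ft_force: [-0.4, 1.7, 2.7]
gripper_width: 12.0
gripper_force: 3.7
```

Call:
{"op": "apply_moves", "data": {
  "deltas": [0,0,0,0,0,0,0,0,0,0,0,0,0,0,0,0,0,0,0,0]
}}

```text
t: 3.85
eef_pos: [572.6, 133.3, 163.3]
orientation: [0.001, 0.161, 0.987, 0.0]
ft_force: [-0.4, -0.9, 7.1]
gripper_width: 11.2
gripper_force: 59.5
```

Call:
{"op": "apply_moves", "data": {
  "deltas": [0,0,0.01,0,0,0,0.02,0,0,0,0.03,0,0,0,0.03,0,0,0,0.03,0]
}}

```text
t: 4.35
eef_pos: [571.5, 133.1, 283.5]
orientation: [-0.0, 0.161, 0.987, -0.0]
ft_force: [0.4, -0.3, -1.1]
gripper_width: 10.9
gripper_force: 58.5
```

Call:
{"op": "apply_moves", "data": {
  "deltas": [0,0,0.03,0,0,0,0,0,0,0,0,0,0,0,0,0,0,0,0,0]
}}

```text
t: 4.85
eef_pos: [571.0, 132.9, 310.5]
orientation: [-0.001, 0.161, 0.987, -0.001]
ft_force: [0.4, -0.0, -1.1]
gripper_width: 10.8
gripper_force: 58.5
```

```bash
python3 - <<'E'
from bench import status, vision
import cv2, numpy as np
from h import *
o=status.get_obs();print(o['eef_pos'],o['ft_force'],o['moment'],o['gripper_width'])
I=[]
for n in("side","top"):
    f=vision.grab_frame(n); np.savez(n+"2.npz",**f); I.append(f["frame"])
cv2.imwrite("pics/s2.png",np.hstack([cv2.resize(I[0][60:300,190:330],None,fx=2.4,fy=2.4),cv2.resize(I[1][130:250,180:280],(400,576))])[:,:,::-1])
E
```

```text
[571.04985788 132.94338078 310.46110164] [ 0.39088365 -0.00151439 -1.10004878] [-0.02384345  0.01126482  0.05925558] 10.820412384025879
```

View pics/s2.png

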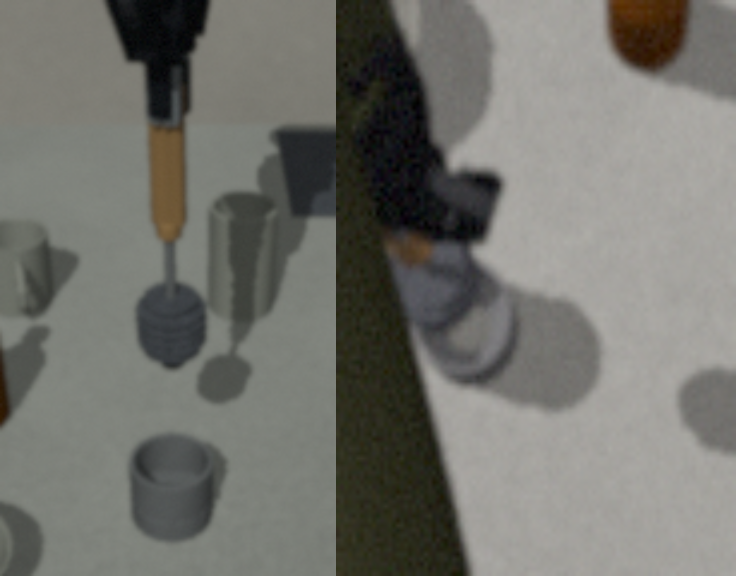

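The picture shows the brush hanging straight, with the head centre at about (170,325) in the crop, clear of the caddy. Next I'll carry it over the tumbler.

Call:
{"op": "apply_moves", "data": {
  "deltas": [-0.0066,-0.0322,0,0,-0.0066,-0.0322,0,0,-0.0066,-0.0322,0,0,-0.0066,-0.0322,0,0,-0.0066,-0.0322,0,0]
}}

```text
t: 5.45
eef_pos: [538.2, -29.0, 311.5]
orientation: [-0.0, 0.161, 0.987, -0.0]
ft_force: [0.6, -0.8, -1.1]
gripper_width: 10.9
gripper_force: 58.8
```

Call:
{"op": "apply_moves", "data": {
  "deltas": [-0.0066,-0.0322,0,0,-0.0066,-0.0322,0,0,-0.0066,-0.0322,0,0,-0.0066,-0.0322,0,0,-0.0066,-0.0322,0,0]
}}

```text
t: 5.95
eef_pos: [505.1, -190.0, 311.5]
orientation: [-0.0, 0.161, 0.987, 0.0]
ft_force: [-0.8, 0.2, -0.8]
gripper_width: 10.6
gripper_force: 58.8
```

Call:
{"op": "apply_moves", "data": {
  "deltas": [0,0,0,0,0,0,0,0,0,0,0,0,0,0,0,0]
}}

```text
t: 6.35
eef_pos: [506.1, -187.9, 311.9]
orientation: [-0.0, 0.16, 0.987, 0.0]
ft_force: [0.4, 0.9, -0.8]
gripper_width: 10.7
gripper_force: 59.0
```

```bash
python3 - <<'E'
from bench import status, vision
import cv2, numpy as np
from h import *
o=status.get_obs();print(o['eef_pos'],o['ft_force'],o['moment'])
f=vision.grab_frame("side"); np.savez("side3.npz",**f)
P=cloud(f).reshape(-1,3); ok=f["depth"].ravel()>0
d=np.hypot(P[:,0]-505,P[:,1]+189)
for a,b in((20,110),(117,129),(150,158),(162,170),(176,205),(205,215),(172,212),(232,245),(245,265),(265,285)):
    r=P[ok&(d<45)&(P[:,2]>a)&(P[:,2]<b)]
    if len(r)>6: print(a,b,len(r),r.min(0).round(1),r.max(0).round(1),circ(r))
cv2.imwrite("pics/s3.png",cv2.resize(f["frame"][40:220,220:360],None,fx=3.3,fy=3.3)[:,:,::-1])
E
```

```text
[ 506.06212314 -187.88089767  311.89626428] [ 0.36968887  0.85023948 -0.79173047] [-0.03612426 -0.03862498  0.06821379]
20 110 949 [ 469.5 -226.2   20. ] [ 541.1 -150.9  110. ] (array([ 505.9, -188.6]), 34.5)
117 129 209 [ 470.3 -225.2  117. ] [ 541.2 -151.9  125.9] (array([ 505.9, -188.8]), 34.1)
162 170 10 [ 497.9 -183.2  162.4] [ 514.5 -172.7  169.8] (array([ 505.3, -178.1]), 5.9)
176 205 214 [ 483.1 -188.5  177.9] [ 532.  -160.9  205. ] (array([ 506.9, -185.8]), 21.8)
205 215 109 [ 481.4 -204.5  205. ] [ 532.1 -163.2  215. ] (array([ 506.8, -186.7]), 19.0)
172 212 317 [ 481.4 -201.9  172.4] [ 532.1 -160.9  211.9] (array([ 507. , -185.4]), 20.8)
232 245 16 [ 504.  -187.4  232.3] [ 509.  -182.9  244.2] (array([ 506.5, -184.8]), 2.4)
245 265 25 [ 502.6 -187.8  245.8] [ 514.1 -181.7  265. ] (array([ 508.3, -184.6]), 3.2)
265 285 75 [ 495.9 -192.1  265.1] [ 518.9 -177.1  284.7] (array([ 506.5, -188.7]), 8.9)
```

View pics/s3.png

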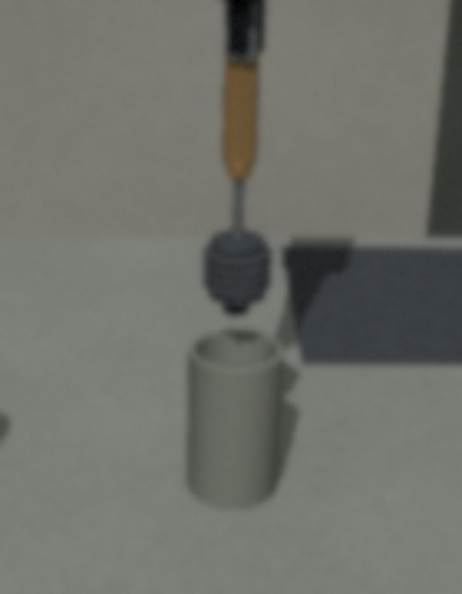

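The picture shows the brush above the tumbler, with the head at about (237,270) and the mouth at about (235,350). The clouds put the head about (+1,+1.7) mm off centre, so I'll correct that and go in.

Call:
{"op": "apply_moves", "data": {
  "deltas": [-0.001,-0.0015,-0.015,0,0,0,-0.02,0,0,0,0,0,0,0,0,0]
}}

```text
t: 6.8
eef_pos: [504.8, -189.7, 277.2]
orientation: [-0.0, 0.16, 0.987, 0.0]
ft_force: [0.8, -0.1, -1.4]
gripper_width: 11.2
gripper_force: 58.9
```

Call:
{"op": "apply_moves", "data": {
  "deltas": [0,0,-0.015,0,0,0,-0.015,0,0,0,0,0,0,0,0,0]
}}

```text
t: 7.2
eef_pos: [505.2, -190.3, 248.0]
orientation: [0.0, 0.161, 0.987, -0.0]
ft_force: [-1.1, 0.6, -0.8]
gripper_width: 10.8
gripper_force: 58.9
```

Call:
{"op": "apply_moves", "data": {
  "deltas": [0,0,-0.015,0,0,0,-0.015,0,0,0,-0.01,0,0,0,0,0,0,0,0,0]
}}

```text
t: 7.7
eef_pos: [505.2, -190.5, 207.8]
orientation: [0.0, 0.161, 0.987, -0.0]
ft_force: [0.7, 0.1, -0.5]
gripper_width: 10.8
gripper_force: 58.9
```

Call:
{"op": "apply_moves", "data": {
  "deltas": [0,0,-0.003,0,0,0,0,0,0,0,0,0]
}}

```text
t: 8.0
eef_pos: [505.0, -190.5, 204.3]
orientation: [0.0, 0.161, 0.987, -0.0]
ft_force: [0.7, 0.1, -1.1]
gripper_width: 10.5
gripper_force: 58.9
```

Call:
{"op": "apply_moves", "data": {
  "deltas": [0,0,-0.003,0,0,0,-0.003,0,0,0,-0.002,0,0,0,0,0,0,0,0,0]
}}

```text
t: 8.5
eef_pos: [504.8, -190.4, 195.9]
orientation: [-0.0, 0.161, 0.987, 0.0]
ft_force: [-0.2, -0.6, -1.0]
gripper_width: 10.8
gripper_force: 58.9
```

Call:
{"op": "apply_moves", "data": {
  "deltas": [0,0,-0.0015,0,0,0,-0.0015,0,0,0,0,0,0,0,0,0,0,0,0,0]
}}

```text
t: 9.0
eef_pos: [504.9, -190.4, 193.0]
orientation: [0.0, 0.161, 0.987, -0.0]
ft_force: [0.3, -0.2, -1.1]
gripper_width: 10.5
gripper_force: 58.9
```

Stepping down 3 mm at a time.

Call:
{"op": "apply_moves", "data": {
  "deltas": [0,0,-0.0015,0,0,0,-0.0015,0,0,0,0,0,0,0,0,0]
}}

```text
t: 9.4
eef_pos: [504.8, -190.3, 189.9]
orientation: [-0.0, 0.161, 0.987, 0.0]
ft_force: [0.7, -0.0, -0.8]
gripper_width: 11.0
gripper_force: 58.9
```

Call:
{"op": "apply_moves", "data": {
  "deltas": [0,0,-0.0015,0,0,0,-0.0015,0,0,0,0,0,0,0,0,0]
}}

```text
t: 9.8
eef_pos: [504.8, -190.3, 186.9]
orientation: [-0.0, 0.161, 0.987, 0.0]
ft_force: [-0.4, 0.7, -0.6]
gripper_width: 10.8
gripper_force: 58.9
```

Call:
{"op": "apply_moves", "data": {
  "deltas": [0,0,-0.0015,0,0,0,-0.0015,0,0,0,0,0,0,0,0,0]
}}

```text
t: 10.2
eef_pos: [504.8, -190.4, 183.9]
orientation: [-0.0, 0.161, 0.987, 0.0]
ft_force: [-0.2, 1.8, -1.3]
gripper_width: 11.0
gripper_force: 58.9
```

Call:
{"op": "apply_moves", "data": {
  "deltas": [0,0,-0.0015,0,0,0,-0.0015,0,0,0,0,0,0,0,0,0]
}}

```text
t: 10.6
eef_pos: [504.8, -190.4, 180.9]
orientation: [-0.0, 0.161, 0.987, 0.0]
ft_force: [-0.5, -0.5, -1.5]
gripper_width: 10.7
gripper_force: 58.9
```

Call:
{"op": "apply_moves", "data": {
  "deltas": [0,0,-0.0015,0,0,0,-0.0015,0,0,0,0,0,0,0,0,0]
}}

```text
t: 11.0
eef_pos: [504.8, -190.4, 177.9]
orientation: [-0.0, 0.161, 0.987, 0.0]
ft_force: [-0.2, -0.2, -1.5]
gripper_width: 11.1
gripper_force: 58.9
```

Call:
{"op": "apply_moves", "data": {
  "deltas": [0,0,-0.0015,0,0,0,-0.0015,0,0,0,0,0,0,0,0,0]
}}

```text
t: 11.4
eef_pos: [504.8, -190.4, 174.9]
orientation: [-0.0, 0.161, 0.987, 0.0]
ft_force: [0.3, 0.1, -1.5]
gripper_width: 11.3
gripper_force: 58.9
```

Call:
{"op": "apply_moves", "data": {
  "deltas": [0,0,-0.0015,0,0,0,-0.0015,0,0,0,0,0,0,0,0,0]
}}

```text
t: 11.8
eef_pos: [505.0, -190.4, 172.1]
orientation: [0.0, 0.161, 0.987, -0.0]
ft_force: [0.6, -0.0, -0.0]
gripper_width: 10.6
gripper_force: 59.0
```

Call:
{"op": "apply_moves", "data": {
  "deltas": [0,0,-0.0015,0,0,0,-0.0015,0,0,0,0,0,0,0,0,0]
}}

```text
t: 12.2
eef_pos: [505.0, -190.4, 169.1]
orientation: [0.0, 0.161, 0.987, -0.0]
ft_force: [0.7, 0.2, 0.6]
gripper_width: 10.7
gripper_force: 59.1
```

Contact: the force is rising. I'll go slightly deeper and dwell.

Call:
{"op": "apply_moves", "data": {
  "deltas": [0,0,-0.001,0,0,0,-0.001,0,0,0,0,0,0,0,0,0]
}}

```text
t: 12.6
eef_pos: [505.0, -190.4, 167.1]
orientation: [0.0, 0.161, 0.987, -0.0]
ft_force: [0.3, -0.1, 2.6]
gripper_width: 10.8
gripper_force: 59.3
```

Call:
{"op": "apply_moves", "data": {
  "deltas": [0,0,0,0]
}}

```text
t: 12.7
eef_pos: [505.0, -190.4, 167.1]
orientation: [0.0, 0.161, 0.987, -0.0]
ft_force: [-0.2, -0.1, 1.6]
gripper_width: 10.6
gripper_force: 59.3
```

Call:
{"op": "apply_moves", "data": {
  "deltas": [0,0,0,0]
}}

```text
t: 12.8
eef_pos: [504.9, -190.4, 167.1]
orientation: [0.0, 0.161, 0.987, -0.0]
ft_force: [0.2, 0.3, 2.2]
gripper_width: 10.6
gripper_force: 59.3
```

The spring is compressed about 6 mm, so press 1 is done. Pull up 80 mm, dwell, then go back down.

Call:
{"op": "apply_moves", "data": {
  "deltas": [0,0,0.01,0,0,0,0.02,0,0,0,0.02,0,0,0,0.02,0,0,0,0.01,0]
}}

```text
t: 13.3
eef_pos: [505.3, -190.6, 248.9]
orientation: [0.001, 0.161, 0.987, -0.0]
ft_force: [-0.5, -0.1, -0.7]
gripper_width: 11.1
gripper_force: 59.0
```

Call:
{"op": "apply_moves", "data": {
  "deltas": [0,0,0,0,0,0,0,0,0,0,0,0,0,0,0,0,0,0,0,0]
}}

```text
t: 13.8
eef_pos: [504.5, -190.2, 246.3]
orientation: [-0.001, 0.161, 0.987, 0.0]
ft_force: [-0.3, -0.2, -1.3]
gripper_width: 10.6
gripper_force: 59.0
```

Call:
{"op": "apply_moves", "data": {
  "deltas": [0,0,-0.02,0,0,0,-0.02,0,0,0,-0.02,0,0,0,-0.01,0,0,0,0,0]
}}

```text
t: 14.3
eef_pos: [503.6, -189.9, 175.4]
orientation: [-0.002, 0.161, 0.987, 0.0]
ft_force: [-0.1, 0.4, -0.5]
gripper_width: 11.0
gripper_force: 59.0
```

Call:
{"op": "apply_moves", "data": {
  "deltas": [0,0,-0.003,0,0,0,-0.003,0,0,0,-0.002,0,0,0,-0.002,0,0,0,0,0]
}}

```text
t: 14.8
eef_pos: [505.4, -190.6, 167.5]
orientation: [0.001, 0.161, 0.987, -0.0]
ft_force: [1.1, -0.1, 2.0]
gripper_width: 10.6
gripper_force: 59.3
```

Call:
{"op": "apply_moves", "data": {
  "deltas": [0,0,0,0,0,0,0,0,0,0,0,0]
}}

```text
t: 15.1
eef_pos: [505.2, -190.5, 167.3]
orientation: [0.0, 0.161, 0.987, -0.0]
ft_force: [0.5, -0.2, 1.7]
gripper_width: 10.6
gripper_force: 59.4
```

Call:
{"op": "apply_moves", "data": {
  "deltas": [0,0,0,0]
}}

```text
t: 15.2
eef_pos: [505.1, -190.5, 167.2]
orientation: [0.0, 0.161, 0.987, -0.0]
ft_force: [-0.0, -0.5, 2.2]
gripper_width: 11.0
gripper_force: 59.4
```

Press 2 is done. Repeat for pull 2 and press 3.

Call:
{"op": "apply_moves", "data": {
  "deltas": [0,0,0.01,0,0,0,0.02,0,0,0,0.02,0,0,0,0.02,0,0,0,0.01,0]
}}

```text
t: 15.7
eef_pos: [505.1, -190.4, 248.8]
orientation: [0.0, 0.161, 0.987, -0.0]
ft_force: [0.4, 0.2, -1.4]
gripper_width: 10.5
gripper_force: 59.0
```

Call:
{"op": "apply_moves", "data": {
  "deltas": [0,0,0,0,0,0,0,0,0,0,0,0,0,0,0,0,0,0,0,0]
}}

```text
t: 16.2
eef_pos: [504.4, -190.2, 246.3]
orientation: [-0.001, 0.161, 0.987, 0.0]
ft_force: [-0.2, -0.0, -1.5]
gripper_width: 11.0
gripper_force: 59.0
```

Call:
{"op": "apply_moves", "data": {
  "deltas": [0,0,-0.02,0,0,0,-0.02,0,0,0,-0.02,0,0,0,-0.01,0,0,0,0,0]
}}

```text
t: 16.7
eef_pos: [503.6, -189.9, 175.4]
orientation: [-0.002, 0.161, 0.987, 0.0]
ft_force: [0.3, -0.4, -0.3]
gripper_width: 11.0
gripper_force: 59.0
```

Call:
{"op": "apply_moves", "data": {
  "deltas": [0,0,-0.003,0,0,0,-0.003,0,0,0,-0.002,0,0,0,-0.002,0,0,0,0,0]
}}

```text
t: 17.2
eef_pos: [505.4, -190.6, 167.5]
orientation: [0.001, 0.161, 0.987, -0.0]
ft_force: [0.5, -0.1, 2.0]
gripper_width: 10.8
gripper_force: 59.3
```

Call:
{"op": "apply_moves", "data": {
  "deltas": [0,0,0,0,0,0,0,0,0,0,0,0]
}}

```text
t: 17.5
eef_pos: [505.2, -190.5, 167.3]
orientation: [0.0, 0.161, 0.987, -0.0]
ft_force: [0.6, -0.3, 2.4]
gripper_width: 10.9
gripper_force: 59.3
```

Call:
{"op": "apply_moves", "data": {
  "deltas": [0,0,0,0]
}}

```text
t: 17.6
eef_pos: [505.1, -190.5, 167.2]
orientation: [0.0, 0.161, 0.987, -0.0]
ft_force: [0.1, -1.1, 2.5]
gripper_width: 11.0
gripper_force: 59.4
```

All three presses are done. Lift out and go back over the caddy.

Call:
{"op": "apply_moves", "data": {
  "deltas": [0,0,0.015,0,0,0,0.03,0,0,0,0.03,0,0,0,0.03,0,0,0,0.03,0]
}}

```text
t: 18.1
eef_pos: [504.1, -190.0, 302.4]
orientation: [-0.001, 0.161, 0.987, 0.0]
ft_force: [-0.5, -0.0, -1.6]
gripper_width: 10.8
gripper_force: 58.9
```

Call:
{"op": "apply_moves", "data": {
  "deltas": [0,0,0.01,0,0,0,0,0]
}}

```text
t: 18.3
eef_pos: [505.4, -190.6, 312.6]
orientation: [0.001, 0.161, 0.987, -0.0]
ft_force: [-0.1, 0.5, -1.9]
gripper_width: 11.1
gripper_force: 59.0
```

Call:
{"op": "apply_moves", "data": {
  "deltas": [0.0067,0.0323,0,0,0.0067,0.0323,0,0,0.0067,0.0323,0,0,0.0067,0.0323,0,0,0.0067,0.0323,0,0]
}}

```text
t: 18.8
eef_pos: [537.4, -27.5, 309.4]
orientation: [-0.002, 0.161, 0.987, -0.0]
ft_force: [0.7, -0.0, -0.6]
gripper_width: 10.7
gripper_force: 59.0
```

Call:
{"op": "apply_moves", "data": {
  "deltas": [0.0067,0.0324,0,0,0.0067,0.0324,0,0,0.0067,0.0324,0,0,0.0067,0.0324,0,0,0.0067,0.0324,0,0]
}}

```text
t: 19.3
eef_pos: [570.9, 134.3, 309.3]
orientation: [-0.002, 0.161, 0.987, -0.001]
ft_force: [0.3, -0.2, -1.1]
gripper_width: 10.6
gripper_force: 59.0
```

Call:
{"op": "apply_moves", "data": {
  "deltas": [0,0,-0.02,0,0,0,-0.02,0,0,0,-0.02,0,0,0,0,0,0,0,0,0]
}}

```text
t: 19.8
eef_pos: [570.8, 132.8, 250.5]
orientation: [-0.001, 0.161, 0.987, -0.001]
ft_force: [0.0, -1.1, -0.9]
gripper_width: 10.8
gripper_force: 59.0
```

Call:
{"op": "apply_moves", "data": {
  "deltas": [0,0,0,0,0,0,0,0,0,0,0,0]
}}

```text
t: 20.1
eef_pos: [572.4, 133.1, 252.9]
orientation: [0.001, 0.161, 0.987, 0.0]
ft_force: [-0.2, -0.2, -1.5]
gripper_width: 10.9
gripper_force: 59.0
```

```bash
python3 - <<'E'
from bench import status, vision
import cv2, numpy as np
from h import *
o=status.get_obs();print(o['eef_pos'],o['ft_force'])
f=vision.grab_frame("side")
P=cloud(f).reshape(-1,3); ok=f["depth"].ravel()>0
for c,L in(((573,133),((15,50),(52,64),(115,150),(120,160),(175,195),(213,230))),((505,-189),((20,110),))):
  d=np.hypot(P[:,0]-c[0],P[:,1]-c[1])
  for a,b in L:
    r=P[ok&(d<45)&(P[:,2]>a)&(P[:,2]<b)]
    if len(r)>6: print(a,b,len(r),r.min(0).round(1),r.max(0).round(1),circ(r))
cv2.imwrite("pics/s4.png",cv2.resize(f["frame"][80:300,190:330],None,fx=2.6,fy=2.6)[:,:,::-1])
E
```

```text
[572.35924674 133.12201467 252.87017657] [-0.16345884 -0.18427003 -1.45875812]
15 50 846 [540.4 100.2  15.1] [607.3 167.   50. ] (array([573.9, 134.8]), 31.0)
52 64 363 [540.9  98.8  52. ] [607.9 166.8  62.9] (array([574. , 133.4]), 31.7)
115 150 474 [548.9 118.1 115. ] [599.  158.5 149.2] (array([573.5, 133.5]), 22.3)
120 160 693 [548.9 115.  120.1] [599.  158.5 159.8] (array([573.3, 137.5]), 18.1)
175 195 47 [569.8 132.3 175.5] [576.9 138.5 194.9] (array([573.4, 134.4]), 3.1)
213 230 122 [562.6 134.  213.2] [584.5 143.  230. ] (array([572.2, 130.7]), 10.3)
20 110 942 [ 469.4 -225.6   20.1] [ 541.  -151.2  110. ] (array([ 505.9, -188.6]), 34.6)
```

View pics/s4.png

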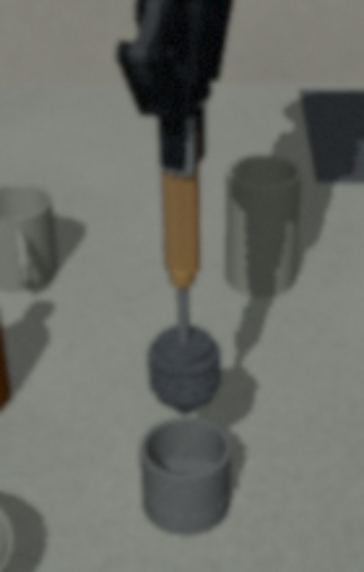

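The brush head at about (185,365) is centred over the empty caddy at about (185,475), and the tumbler has not moved. Lowering.

Call:
{"op": "apply_moves", "data": {
  "deltas": [0,0,-0.015,0,0,0,-0.015,0,0,0,-0.015,0,0,0,0,0,0,0,0,0]
}}

```text
t: 20.65
eef_pos: [571.9, 133.1, 207.4]
orientation: [0.0, 0.161, 0.987, 0.0]
ft_force: [0.2, 0.1, -1.0]
gripper_width: 10.8
gripper_force: 59.0
```

Call:
{"op": "apply_moves", "data": {
  "deltas": [0,0,-0.01,0,0,0,-0.01,0,0,0,-0.01,0,0,0,0,0,0,0,0,0]
}}

```text
t: 21.15
eef_pos: [571.5, 133.0, 176.5]
orientation: [-0.0, 0.161, 0.987, -0.0]
ft_force: [0.2, -0.6, -1.4]
gripper_width: 10.5
gripper_force: 59.0
```

Call:
{"op": "apply_moves", "data": {
  "deltas": [0,0,-0.005,0,0,0,-0.004,0,0,0,-0.003,0,0,0,0,0,0,0,0,0]
}}

```text
t: 21.65
eef_pos: [571.8, 133.1, 165.0]
orientation: [-0.0, 0.161, 0.987, -0.0]
ft_force: [0.5, 0.6, -1.7]
gripper_width: 10.7
gripper_force: 59.1
```

Call:
{"op": "apply_moves", "data": {
  "deltas": [0,0,-0.001,0,0,0,-0.0005,0,0,0,0,0,0,0,0,0]
}}

```text
t: 22.05
eef_pos: [571.9, 133.1, 163.6]
orientation: [0.0, 0.161, 0.987, 0.0]
ft_force: [-0.1, -0.7, -0.7]
gripper_width: 10.7
gripper_force: 59.1
```

Call:
{"op": "apply_moves", "data": {
  "deltas": [0,0,-0.0005,0,0,0,-0.0005,0,0,0,0,0,0,0,0,0]
}}

```text
t: 22.45
eef_pos: [572.2, 133.2, 163.3]
orientation: [0.001, 0.161, 0.987, 0.0]
ft_force: [-1.6, -0.2, 5.3]
gripper_width: 10.8
gripper_force: 59.9
```

Seated at the same height as before the grasp, so I'll release and then rise.

Call:
{"op": "apply_moves", "data": {
  "deltas": [0,0,0,0,0,0,0,0,0,0,0,0,0,0,0,0,0,0,0,0],
  "jaw": 1
}}

```text
t: 22.95
eef_pos: [571.8, 133.1, 162.4]
orientation: [-0.0, 0.161, 0.987, -0.0]
ft_force: [1.0, 0.9, 0.1]
gripper_width: 82.2
gripper_force: 0.0
```

Call:
{"op": "apply_moves", "data": {
  "deltas": [0,0,0,0,0,0,0,0,0,0,0,0,0,0,0,0,0,0,0,0]
}}

```text
t: 23.45
eef_pos: [571.9, 133.1, 162.5]
orientation: [0.0, 0.161, 0.987, 0.0]
ft_force: [-0.4, 0.2, -0.5]
gripper_width: 85.5
gripper_force: 0.0
```

Call:
{"op": "apply_moves", "data": {
  "deltas": [0,0,0.01,0,0,0,0.02,0,0,0,0.03,0,0,0,0.03,0,0,0,0.03,0]
}}

```text
t: 23.95
eef_pos: [571.8, 133.1, 284.5]
orientation: [0.0, 0.161, 0.987, 0.0]
ft_force: [0.4, 0.1, -1.1]
gripper_width: 85.3
gripper_force: 0.0
```

Call:
{"op": "apply_moves", "data": {
  "deltas": [0,0,0.02,0,0,0,0,0,0,0,0,0,0,0,0,0,0,0,0,0]
}}

```text
t: 24.45
eef_pos: [571.2, 132.9, 301.2]
orientation: [-0.001, 0.161, 0.987, -0.0]
ft_force: [0.1, 0.4, -0.4]
gripper_width: 85.6
gripper_force: 0.0
```

```bash
python3 - <<'E'
from bench import status, vision
import cv2, numpy as np
from h import *
o=status.get_obs();print(o['t'],o['eef_pos'],o['ft_force'],o['gripper_width'])
f=vision.grab_frame("side"); P=cloud(f)
m=np.zeros((384,512),bool); m[170:240,240:285]=wood(f)[170:240,240:285]; p=P[m&(f["depth"]>0)]
for a in(130,160,190,205):
    q=p[(p[:,2]>=a)&(p[:,2]<a+15)]; print(a,q.mean(0).round(1))
print(p[:,2].max())
cv2.imwrite("pics/s5.png",cv2.resize(f["frame"][80:300,190:330],None,fx=2.6,fy=2.6)[:,:,::-1])
E
```

```text
24.45 [571.15914654 132.93088799 301.16848176] [ 0.0919638   0.36697205 -0.43018024] 85.55849647572562
130 [573.2 138.6 137.7]
160 [573.3 139.  167.2]
190 [573.4 138.9 197.4]
205 [573.5 138.8 212.8]
222.55462166540838
```

View pics/s5.png

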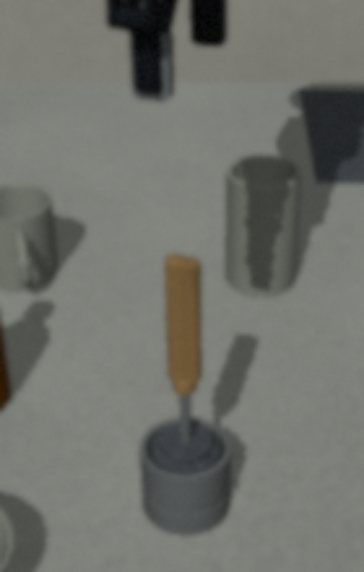

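The brush stands upright in the caddy, with the handle at about (183,325) in the crop and its top at 222 mm, as at the start. The gripper is clear of it.

```bash
python3 -c "
from bench import order
print(order.sign_off())"
```

```text
the job is handed in; nothing more can be done
None
```

The tumbler was scrubbed with three presses (about 6 mm each) and two pulls between, the brush stands back upright in its holder with the gripper clear, and the job is handed in at about 24.5 s; the hand-in returned no verdict.

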